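Dispense one praline into the ramekin with the rocker lever

TASK

Push the empty white ramekin along the worktop into the wire guides of the praline dispenser until it is fully home against the stop under the outlet. Only then press the lever's red pad all the way down, so that the gate at its other end lifts and one praline, no more, rolls out into the ramekin, and let the lever come back up so that the next praline rolls up to the closed gate. Nothing is picked up: do not lift or tip the ramekin, do not touch the pralines, and leave the other things on the table where they stand.

Things in the scene. Friction and masses are not known exactly. Their poses are not given: they have to be found in the camera images.
- dispenser: Praline dispenser of aluminium and steel, 140 x 285 x 135 mm, fixed. Origin on the worktop, mid-foot of the upright stop plate (112 wide, 31 high) that the ramekin is pushed against. -y points from the stop to the open side where the ramekin comes in; +y runs uphill along the ball track behind the stop (41 wide, falls 10 degrees to -y, five pralines in a row); z up.
- dish_place (a point): Where the middle of the ramekin's underside is when home: on the worktop, 42 mm from the stop along the dispenser's -y; same axes as the dispenser. Two wire guides (6 mm wire, top 17 mm high) flank it, 97 mm apart inside, running from the stop to y = -42 mm (dispenser frame), then flaring to 118 mm apart at y = -66 mm, where they end.
- outlet (a point): Track floor at the outlet lip, 12 mm in front of the stop (towards -y) and 60 mm above the worktop, over the ramekin's place; the clear track walls reach 20 mm higher. The lever's pivot ears stand 20 to 60 mm behind the stop, up to 115 mm above the worktop.
- ramekin: White straight-sided ceramic ramekin, empty, loose: 85 mm across, 42 mm high, wall 4 mm, floor 6 mm thick, about 0.17 to 0.34 kg. Origin at the centre of its underside, z up. It starts to the right of the dispenser (on its open side), 0.1 to 0.35 m from its place, clear of the guides.
- lever_pad (a point): Middle of the top of the red press pad (33 x 33 mm) at the rear end of the rocking lever, beside the track on the robot's side, its centre 37 mm from the track's wall. At rest about 128 mm above the worktop, its uphill edge 20 degrees higher; fully pressed about 42 mm lower, tilted 20 degrees the other way. Spring return: 2 to 3 N at first, 4 to 5 N at the bottom, then a firm stop.
- lever (a joint): Rocking lever pivoted beside the track: 0 at rest (front gate bar down, holding the pralines), 0.7 rad fully pressed (gate lifted; the catch bar behind it has then come down and keeps the next praline back, so one press lets out one praline). Past 0.6 the foremost praline is freed and needs about 0.6 s to roll into the ramekin. Springs back to 0 when let go.
- praline_0_center (a point): Centre of the foremost praline, resting against the gate: a dark chocolate ball 32 mm across, 20 g. Not to be touched by the robot.
- praline_1_center (a point): Centre of the second praline in the track, same size.
- praline_2_center (a point): Centre of the third praline in the track.
- praline_3_center (a point): Centre of the fourth praline in the track.
- praline_4_center (a point): Centre of the last praline in the track.
- custard_cup_a: Bystander: cream-coloured paper cup of custard, 58 mm across, 46 mm high, near the dispenser; origin under its centre.
- custard_cup_b: Bystander: the same kind of cup, near the dispenser; origin under its centre.
- small_cutter: Bystander: steel ring cutter, 55 mm across, 31 mm high; origin under its centre.
- cups: Bystander: upright stack of empty paper cups, 60 mm across, 86 mm high; origin under its centre.
Mind the look-alikes: they are no part of the job. What is shaped like the part that bears praline_4_center but purple is not meant.

How it is judged:
On the way, in this order (a step that is already met when the one before it is completed fails the run):
1. the ramekin stands home against the stop, all pralines still behind the gate (y of ramekin in the frame of dispenser above -0.05 m and x of ramekin in the frame of dispenser between -0.012 and 0.012 m and height (world z) of ramekin below 0.006 m and value of joint lever below 0.1 rad and y of praline_0_center in the frame of dispenser above 0.03 m), for 0.3 s.
2. the lever is pressed all the way down with the ramekin in place (y of ramekin in the frame of dispenser above -0.05 m and x of ramekin in the frame of dispenser between -0.012 and 0.012 m and height (world z) of ramekin below 0.006 m and value of joint lever above 0.6 rad), for 0.1 s.
At the end, for the whole second after the job is handed in: The ramekin stands upright on the worktop, within 8 mm of the stop and within 12 mm of the middle of the guides; the foremost praline lies inside it; the other four are still in the track, the next one up against the gate; the lever is back up (below 0.06 rad) (y of ramekin in the frame of dispenser above -0.05 m and x of ramekin in the frame of dispenser between -0.012 and 0.012 m and height (world z) of ramekin below 0.006 m and angle between ramekin's own z axis and vertical below 0.1 rad and linear speed of ramekin below 0.02 m/s and value of joint lever below 0.06 rad and horizontal distance between praline_0_center and ramekin below 0.03 m and height (world z) of praline_0_center below 0.035 m and linear speed of praline_0 below 0.15 m/s and z of each of praline_1_center, praline_2_center, praline_3_center, praline_4_center in the frame of dispenser above 0.072 m and y of praline_1_center in the frame of dispenser between 0.035 and 0.058 m and y of each of praline_2_center, praline_3_center, praline_4_center in the frame of dispenser above 0.035 m); the robot touches nothing.
It fails at once if the lever is pressed before the ramekin is home (value of joint lever above 0.25 rad and not (y of ramekin in the frame of dispenser above -0.05 m and x of ramekin in the frame of dispenser between -0.012 and 0.012 m and height (world z) of ramekin below 0.006 m)).
It fails at once if the ramekin is lifted or tipped (height (world z) of ramekin above 0.008 m or angle between ramekin's own z axis and vertical above 0.25 rad).
It fails at once if the robot touches a praline (contact force between any of the arm, the fingers and praline_0 above 0.3 N or contact force between any of the arm, the fingers and praline_1 above 0.3 N or contact force between any of the arm, the fingers and praline_2 above 0.3 N or contact force between any of the arm, the fingers and praline_3 above 0.3 N or contact force between any of the arm, the fingers and praline_4 above 0.3 N).
It fails at once if more than one praline is let out (y of praline_1_center in the frame of dispenser below 0.02 m).
It fails at once if a bystander is moved by more than 30 mm (distance of any of custard_cup_a, custard_cup_b, small_cutter, cups from where it was at the start of the episode above 0.03 m).
It also fails if it takes over 61 s, if anything falls off the work surface, if the arm or the gripper's body presses on something with over 40 N, if the wrist force passes 120 N, or if a joint passes its speed limit or range.

ROBOT

A 6-joint arm with a two-finger parallel gripper is mounted at the origin on a cart in front of the work surface, level with it; the furniture and walls round the work are solid. World frame = base frame: x ahead of the robot, y to its left, z up, the work surface at z = 0. Lengths are in m, angles in rad, forces in N, time in s.
With the tool pointing down it reaches from about 0.35 to 0.775 m from the base axis. Payload 5.5 kg.
Tool frame: the origin (TCP) lies where the fingers leave the gripper's body, on its centre line; the fingertips stand 73 mm ahead of it and the grasp point (between the pads) lies 54 mm ahead of it; z points along the fingers, y is the direction in which the jaws open and shut (so a half turn about z gives the same grasp; the last joint's range is limited). The gripper opens to 85 mm and grips with 20 to 120 N. Pads are 22 mm wide; open, the fingers measure 114 mm over their backs; the gripper's body (76 mm by 85 mm) begins 54 mm behind the grasp point. The pads swing forward as they close: fully open they stand 13 mm farther back than shut.
Start: joints at [-1.34, 0.313, 0.046, 1.304, 0, 1.431], TCP at [0.208, -0.536, 0.304] pointing down, gripper open.
Joint ranges: [-2.76, 2.76], [-0.86, 1.69], [-1.03, 1.26], [-2.2, 2.34], [-1.47, 1.5], [-3.14, 3.14]. Speed limits (rad/s): [2.57, 2.57, 3.14, 3.14, 3.14, 3.14].

INTERFACE

Orientations are given as a unit quaternion [w, x, y, z].
In Python, from workcell import env, read_camera, job, cut_out gives the robot as it stands.
- The arm moves only by the tool servo_tool, never from a script. Its argument "deltas" is a list of rows, each an object of numbers: "dx", "dy", "dz": the shift along the world's x, y, z in mm; "rx", "ry", "rz": the turn, a rotation vector about the world's x, y, z in rad; "fingers": the closure, from -1 (fully open) to 1 (shut). A call has 1 to 8 rows; each row shifts and turns the commanded pose from where the row before left it; what a row does not reach is not made up. A row lasts 1/10 s, in which the tool goes at most 50 mm and 8.59 degrees, less where a joint would pass 70% of its speed; a pose out of reach is approached as far as the arm can. A call is refused whole if a number of a shift passes 50 or a number of a turn 0.15, either way. A call with a gripper value outside its range is refused whole. The fingers move at their own pace and stop on an object; "newtons" is the grip in N (left out, the last holds). Time passes only in rows, so rows that do not move let the fingers close. It gives the time, the measured TCP pose, the force and the opening at its end, in the units of the state.
- env.get_state(): the state, without advancing time (a new reading comes with each control period).
- read_camera(name): name is "scene" or "top"; returns a dict with "img" (420x560x3 uint8, red, green, blue), "intrinsics" (3x3 intrinsics, pixels), "extrinsics" (4x4, takes a point from camera to world coordinates). Camera axes: x right, y down, z forward; pixel columns grow to the right and rows downward; lengths in m; the calibration is good to about 2 mm. A picture is of the moment at which its call begins. There is no depth.
- job.hand_in(): hands the job in, once; it reports no verdict.
Trained networks look in the newest picture that a camera, given by its name, has taken for a name from the list of things; names that differ only in an ending like _2 or _b are one class to them, and where a whole thing is asked for, a point or a joint stands for the part that bears it (a point fixed in the world has none). Each returns a list of dicts, best first, with "confidence" (0 to 1); they miss things now and then, are a little off and sometimes report something else, mostly with a low value. They report only what shows in the picture. A call takes as long as a camera call. They do not tell look-alikes from the thing itself.
- cut_out(target, camera): "region" (420x560 bool, what is visible of it) and "extent" ([left, top, right, bottom] in pixels, round what is visible of it).
The state is a dict: "clock": time; "joint_pos": joint angles; "qvel": joint speeds; "tau": joint torques, N m; "tcp_pos": TCP position; "orientation": TCP orientation; "wrist_force": force on the tool from outside, world axes, zero at the start; "ft_torque": the same for the moment, N m; "finger_gap": finger opening in m.
Only numpy, scipy, OpenCV 4.12 (cv2) and the standard library are available. Lean on these libraries where they do the work, as an engineer would, in place of code of your own. Each camera call takes 0.05 s, during which the arm holds its last target. There are 200 camera calls.

## Working session

There is one attempt and no reset: what is moved stays moved. The work goes in short steps, Python scripts to look and compute and a tool call to move; the robot and the scene stay as the last step left them, time stands still between calls to the robot, and variables do not carry over. Pictures are saved under pics/ and viewed, about 8 in all and at most 12, crops included, and the job is handed in when it is done.

Besides the shell and the picture viewer there is one more tool, called after ">>>" by a JSON object that holds its "op" and its "data", one argument or row to a line. servo_tool: Moves the arm, as the interface text tells. Its arguments: {"type":"object","properties":{"deltas":{"type":"array"},"newtons":{"type":"number"}},"required":["deltas"]}

```bash
mkdir -p pics; python3 - <<'E'
from workcell import env, read_camera, cut_out
import cv2, numpy as np
for c in ("scene","top"):
    r=read_camera(c); cv2.imwrite(f"pics/{c}0.png",r["img"][:,:,::-1])
    print(c,r["intrinsics"].round(1).tolist(),r["extrinsics"].round(4).tolist())
    for n in ("ramekin","dispenser","lever_pad","praline_0_center","custard_cup_a","small_cutter","cups"):
        for d in cut_out(n,c)[:6]:
            ys,xs=np.nonzero(d["region"]); print(n,round(d["confidence"],2),np.round(d["extent"]),xs.mean().round(1) if len(xs) else 0,ys.mean().round(1) if len(ys) else 0)
s=env.get_state(); print(s)
E
```

```text
scene [[389.2, 0.0, 279.4], [0.0, 389.2, 211.3], [0.0, 0.0, 1.0]] [[-0.7405, -0.5059, 0.4424, 0.1641], [-0.672, 0.5629, -0.4812, 0.4263], [-0.0056, -0.6536, -0.7568, 0.892], [0.0, 0.0, 0.0, 1.0]]
ramekin 0.6 [320. 185. 352. 211.] 335.0 198.3
dispenser 0.65 [183. 223. 295. 309.] 230.3 267.1
lever_pad 0.94 [228. 229. 256. 266.] 239.7 251.7
lever_pad 0.28 [220. 247. 229. 260.] 223.7 251.1
praline_0_center 0.6 [242. 237. 251. 244.] 244.8 239.1
praline_0_center 0.25 [351. 164. 366. 182.] 357.4 170.0
custard_cup_a 0.64 [318. 243. 336. 272.] 324.4 255.6
custard_cup_a 0.61 [253. 180. 277. 200.] 264.6 189.6
small_cutter 0.56 [350. 164. 366. 182.] 357.2 170.5
cups 0.73 [207. 344. 239. 380.] 224.2 361.4
top [[499.9, 0.0, 281.0], [0.0, 499.9, 210.0], [0.0, 0.0, 1.0]] [[-0.4544, -0.8121, 0.3661, 0.0101], [-0.8908, 0.419, -0.1761, 0.1893], [-0.0104, -0.4061, -0.9138, 1.5723], [0.0, 0.0, 0.0, 1.0]]
ramekin 0.8 [322. 185. 349. 216.] 331.9 200.6
dispenser 0.9 [184. 205. 277. 262.] 224.3 236.3
lever_pad 0.81 [217. 209. 246. 245.] 228.9 230.9
praline_0_center 0.33 [201. 230. 212. 234.] 208.5 228.7
cust
[... 173 characters left out ...]
. 202. 318.] 191.7 305.9
{'clock': 0.8, 'joint_pos': array([-1.33961141e+00,  3.13155842e-01,  4.61071338e-02,  1.30360218e+00,
        1.52987704e-05,  1.43119196e+00]), 'qvel': array([-0.00143592,  0.0011153 ,  0.00066043, -0.00062436, -0.00126405,
        0.00019135]), 'tau': array([ 5.45085422e-04, -4.80393219e+01,  2.98793221e+01, -2.43533684e-06,
       -2.52673181e-04, -1.57756057e-05]), 'tcp_pos': array([ 0.20835163, -0.53595989,  0.30395125]), 'orientation': array([7.22934895e-05, 9.82863578e-01, 1.84334427e-01, 1.09700663e-05]), 'wrist_force': array([-0.25218024, -0.5904684 ,  0.10764302]), 'ft_torque': array([0.01733083, 0.00683836, 0.03597241]), 'finger_gap': 0.08561538305067543}
```

```bash
python3 - <<'E'
import cv2
a=cv2.imread("pics/scene0.png")[150:390,170:410]; b=cv2.imread("pics/top0.png")[150:330,170:390]
cv2.imwrite("pics/c1.png",cv2.resize(a,(600,600),interpolation=cv2.INTER_CUBIC)); cv2.imwrite("pics/c2.png",cv2.resize(b,(733,600),interpolation=cv2.INTER_CUBIC))
E
```

```text
(no output)
```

View pics/c1.png

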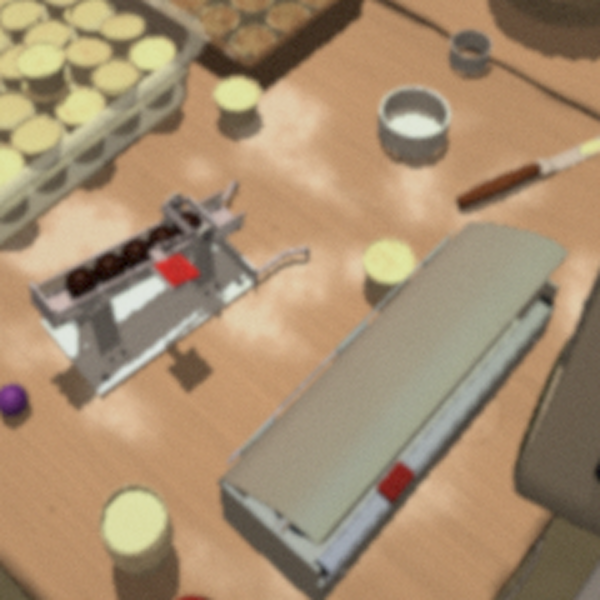

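View pics/c2.png

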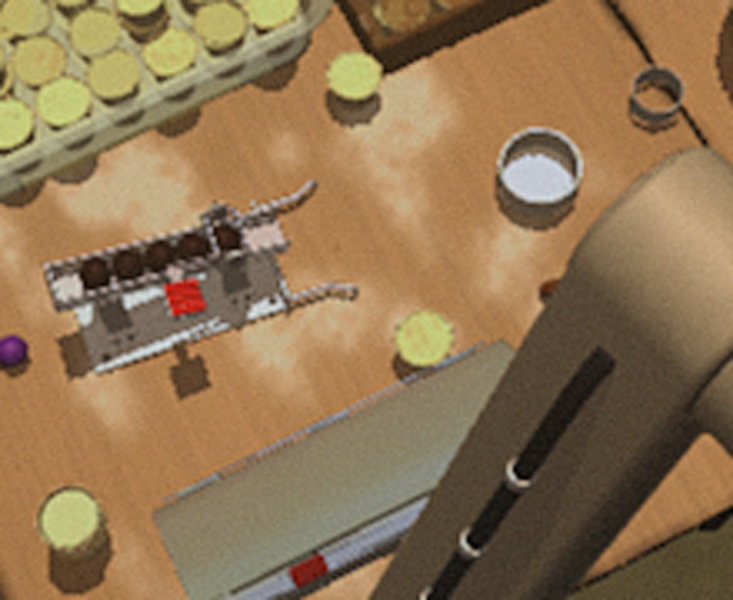

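The scene picture shows the dispenser, with the ball track from (80,282) to (190,222), the red pad at (177,269) and the wire ends at (237,183) and (307,252). It also shows the ramekin at (414,113), one cup by the open side at (388,262), a large box on the robot's side with its own red patch, and a purple ball that is only a look-alike. Next I'll fit the poses.

```bash
cat > h.py <<'E'
import numpy as np
from scipy.optimize import least_squares
K={"scene":np.array([[389.2,0,279.4],[0,389.2,211.3],[0,0,1]]),"top":np.array([[499.9,0,281],[0,499.9,210],[0,0,1]])}
X={"scene":np.array([[-0.7405,-0.5059,0.4424,0.1641],[-0.672,0.5629,-0.4812,0.4263],[-0.0056,-0.6536,-0.7568,0.892]]),
"top":np.array([[-0.4544,-0.8121,0.3661,0.0101],[-0.8908,0.419,-0.1761,0.1893],[-0.0104,-0.4061,-0.9138,1.5723]])}
def proj(c,P):
    q=K[c]@(X[c][:,:3].T@(np.asarray(P)-X[c][:,3])); return q[:2]/q[2]
def onplane(c,uv,z):
    d=X[c][:,:3]@np.linalg.solve(K[c],[uv[0],uv[1],1]); o=X[c][:,3]; return o+d*(z-o[2])/d[2]
def tri(a,b):
    f=lambda P:np.r_[proj("scene",P)-a,proj("top",P)-b]
    r=least_squares(f,[0.55,0,0.05]); return r.x,np.abs(r.fun).max()
cs=lambda x,y:np.array([170+x/2.5,150+y/2.5]); ct=lambda x,y:np.array([170+x*.3,150+y*.3])
E
python3 - <<'E'
from h import *
S=[(190,222),(162,240),(135,252),(110,266),(80,282)];T=[(228,237),(193,245),(160,252),(127,262),(93,272)]
for i in range(5): print("p",i,*tri(cs(*S[i]),ct(*T[i])))
print("pad",*tri(cs(177,269),ct(185,297)))
for n,a,b in (("far",(236,184),(313,184)),("near",(306,253),(353,293)),("ram rim",(414,113),(540,166)),("cupnear",(388,262),(424,338)),("cupfar",(236,95),(354,76)),("cutter",(470,48),(656,92)),("stack",(135,523),(71,518)),
 ("box",(222,480),(155,515)),("box2",(475,225),(500,342)),):
    print(n,*tri(cs(*a),ct(*b)))
def f(p):
    c,s=np.cos(p[2]),np.sin(p[2]); w=lambda x,y,z:np.array([p[0]+c*x-s*y,p[1]+s*x+c*y,z])
    r=[]
    for i in range(5):
        y=p[3]+.0315*i; P=w(0,y,.060+(y+.012)*.1763+.0163)
        r+=[proj("scene",P)-cs(*S[i]),proj("top",P)-ct(*T[i])]
    for x,a,b in ((p[4],(236,184),(313,184)),(-p[4],(306,253),(353,293))):
        P=w(x,-.066,.014); r+=[proj("scene",P)-cs(*a),proj("top",P)-ct(*b)]
    return np.concatenate(r)
for sg in (1,-1):
    o=least_squares(f,[.6,.1,0,.046,sg*.06],loss="soft_l1"); print(o.x.round(4),o.cost,o.fun.round(1))
E
```

```text
p 0 [0.63204596 0.04374129 0.09219769] 0.22106621875724386
p 1 [0.64098155 0.07637076 0.08675322] 0.06679793625519892
p 2 [0.64531205 0.10816255 0.09518234] 0.06715273650016229
p 3 [0.64439661 0.1405068  0.10712342] 0.2667257368171647
p 4 [0.64826247 0.17357917 0.11226415] 0.09235422916600555
pad [0.58028965 0.10825437 0.12910398] 0.2315713703708866
far [ 0.6765579  -0.06664884  0.01623504] 0.03952180120342064
near [ 0.55353424 -0.04966935  0.01257102] 0.31323225713700253
ram rim [ 0.58014856 -0.27694851  0.03780375] 0.1745171530741345
cupnear [ 0.47168394 -0.08672744  0.03525955] 0.20213293420431455
cupfar [ 0.75911332 -0.15523397  0.03892552] 0.25307131644831315
cutter [ 0.60398778 -0.431445    0.02229283] 0.01349136072818169
stack [0.45441988 0.28605434 0.07134546] 0.0968715873790984
box [0.41748057 0.21665039 0.09496835] 0.6392621957146503
box2 [ 0.40928207 -0.13348676  0.11263845] 0.7747270928509806
[ 0.6266  0.0065 -0.1561  0.0403  0.0632] 3.924487836823835 [-0.5  2.1 -0.8  0.7  0.4 -0.1  0.1  0.5  0.5  0.3  0.3  0.6 -0.5  0.1
  0.4 -0.2 -0.  -0.7  0.6 -0.9 -0.  -0.3  0.2 -0.5  0.  -0.  -0.5 -0.5]
[ 0.6266  0.0065 -0.1561  0.0403  0.0632] 3.9244878368239133 [-0.5  2.1 -0.8  0.7  0.4 -0.1  0.1  0.5  0.5  0.3  0.3  0.6 -0.5  0.1
  0.4 -0.2 -0.  -0.7  0.6 -0.9 -0.  -0.3  0.2 -0.5  0.  -0.  -0.5 -0.5]
```

>>> {"op": "servo_tool", "data": {
  "deltas": [
    {"dx": 40,"dy": 21,"rz": 0.14,"fingers": -0.2},
    {"dx": 40,"dy": 21,"rz": 0.14},
    {"dx": 40,"dy": 21,"rz": 0.14},
    {"dx": 40,"dy": 21,"rz": 0.14},
    {"dx": 40,"dy": 21,"rz": 0.14},
    {"dx": 40,"dy": 21,"rz": 0.14},
    {"dx": 40,"dy": 21,"rz": 0.14},
    {"dx": 40,"dy": 21,"rz": 0.07}
  ]
}}

```text
invalid input at $.deltas[0]: expected keys dx, dy, dz, rx, ry, rz, fingers
```

>>> {"op": "servo_tool", "data": {
  "deltas": [
    {"dx": 40,"dy": 21,"dz": 0,"rx": 0,"ry": 0,"rz": 0.14,"fingers": -0.2},
    {"dx": 40,"dy": 21,"dz": 0,"rx": 0,"ry": 0,"rz": 0.14,"fingers": -0.2},
    {"dx": 40,"dy": 21,"dz": 0,"rx": 0,"ry": 0,"rz": 0.14,"fingers": -0.2},
    {"dx": 40,"dy": 21,"dz": 0,"rx": 0,"ry": 0,"rz": 0.14,"fingers": -0.2},
    {"dx": 40,"dy": 21,"dz": 0,"rx": 0,"ry": 0,"rz": 0.14,"fingers": -0.2},
    {"dx": 40,"dy": 21,"dz": 0,"rx": 0,"ry": 0,"rz": 0.14,"fingers": -0.2},
    {"dx": 40,"dy": 21,"dz": 0,"rx": 0,"ry": 0,"rz": 0.14,"fingers": -0.2},
    {"dx": 40,"dy": 21,"dz": 0,"rx": 0,"ry": 0,"rz": 0.07,"fingers": -0.2}
  ]
}}

```text
clock: 1.6
tcp_pos: [0.5299, -0.3669, 0.3041]
orientation: [0.0, 0.757, 0.654, 0.0]
wrist_force: [-0.2, -0.9, 0.7]
finger_gap: 0.0512
```

>>> {"op": "servo_tool", "data": {
  "deltas": [
    {"dx": 20,"dy": 8,"dz": -40,"rx": 0,"ry": 0,"rz": 0,"fingers": -0.2},
    {"dx": 16,"dy": 8,"dz": -45,"rx": 0,"ry": 0,"rz": 0,"fingers": -0.2},
    {"dx": 0,"dy": 0,"dz": -45,"rx": 0,"ry": 0,"rz": 0,"fingers": -0.2},
    {"dx": 0,"dy": 0,"dz": -24,"rx": 0,"ry": 0,"rz": 0,"fingers": -0.2},
    {"dx": 0,"dy": 0,"dz": 0,"rx": 0,"ry": 0,"rz": 0,"fingers": -0.2}
  ]
}}

```text
clock: 2.1
tcp_pos: [0.5623, -0.3498, 0.1449]
orientation: [-0.004, 0.758, 0.652, -0.001]
wrist_force: [-0.4, 0.1, 0.6]
finger_gap: 0.0512
```

```bash
python3 - <<'E'
from workcell import read_camera,env
import cv2,numpy as np
print(env.get_state()["tcp_pos"])
a=read_camera("scene")["img"][150:330,190:390,::-1]; b=read_camera("top")["img"][150:270,170:390,::-1]
a=cv2.resize(a,(400,360),interpolation=3); b=cv2.resize(b,(660,360),interpolation=3)
cv2.imwrite("pics/c3.png",cv2.resize(np.hstack([a,b[:,260:]]),(800,360)))
E
```

```text
[ 0.56229019 -0.34982642  0.14488427]
```

View pics/c3.png

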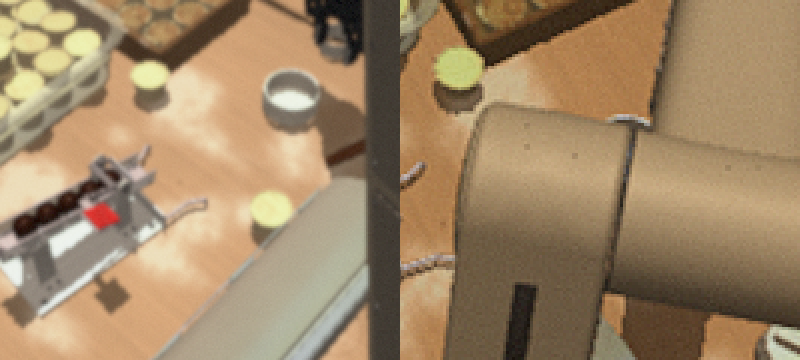

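The scene view shows the ramekin clear at (292,100) with the gripper behind it, and the route to the guides is free. The top view is hidden by the arm. I'll descend and start the push.

>>> {"op": "servo_tool", "data": {
  "deltas": [
    {"dx": 9,"dy": 3,"dz": -30,"rx": 0,"ry": 0,"rz": 0,"fingers": -0.2},
    {"dx": 0,"dy": 0,"dz": -30,"rx": 0,"ry": 0,"rz": 0,"fingers": -0.2},
    {"dx": 0,"dy": 0,"dz": 0,"rx": 0,"ry": 0,"rz": 0,"fingers": -0.2},
    {"dx": 2,"dy": 10,"dz": 0,"rx": 0,"ry": 0,"rz": 0,"fingers": -0.2},
    {"dx": 2,"dy": 10,"dz": 0,"rx": 0,"ry": 0,"rz": 0,"fingers": -0.2},
    {"dx": 1,"dy": 10,"dz": 0,"rx": 0,"ry": 0,"rz": 0,"fingers": -0.2},
    {"dx": 1,"dy": 10,"dz": 0,"rx": 0,"ry": 0,"rz": 0,"fingers": -0.2}
  ]
}}

```text
clock: 2.9
tcp_pos: [0.5802, -0.3087, 0.0919]
orientation: [0.002, 0.758, 0.652, 0.0]
wrist_force: [-0.4, -3.2, 1.9]
finger_gap: 0.0511
```

>>> {"op": "servo_tool", "data": {
  "deltas": [
    {"dx": 0,"dy": -4,"dz": -3,"rx": 0,"ry": 0,"rz": 0,"fingers": -0.2},
    {"dx": 0,"dy": 0,"dz": -6,"rx": 0,"ry": 0,"rz": 0,"fingers": -0.2},
    {"dx": 2,"dy": 13,"dz": 0,"rx": 0,"ry": 0,"rz": 0,"fingers": -0.2},
    {"dx": 2,"dy": 13,"dz": 0,"rx": 0,"ry": 0,"rz": 0,"fingers": -0.2},
    {"dx": 2,"dy": 13,"dz": 0,"rx": 0,"ry": 0,"rz": 0,"fingers": -0.2},
    {"dx": 2,"dy": 13,"dz": 0,"rx": 0,"ry": 0,"rz": 0,"fingers": -0.2},
    {"dx": 2,"dy": 13,"dz": 0,"rx": 0,"ry": 0,"rz": 0,"fingers": -0.2},
    {"dx": 2,"dy": 13,"dz": 0,"rx": 0,"ry": 0,"rz": 0,"fingers": -0.2}
  ]
}}

```text
clock: 3.7
tcp_pos: [0.5916, -0.2335, 0.081]
orientation: [0.0, 0.758, 0.652, 0.0]
wrist_force: [-0.7, -1.3, -0.5]
finger_gap: 0.0513
```

>>> {"op": "servo_tool", "data": {
  "deltas": [
    {"dx": 2,"dy": 13,"dz": 0,"rx": 0,"ry": 0,"rz": 0,"fingers": -0.2},
    {"dx": 2,"dy": 13,"dz": 0,"rx": 0,"ry": 0,"rz": 0,"fingers": -0.2},
    {"dx": 2,"dy": 8,"dz": 0,"rx": 0,"ry": 0,"rz": 0,"fingers": -0.2},
    {"dx": 0,"dy": 0,"dz": 0,"rx": 0,"ry": 0,"rz": 0,"fingers": -0.2}
  ]
}}

```text
clock: 4.1
tcp_pos: [0.5977, -0.1995, 0.081]
orientation: [-0.0, 0.758, 0.653, 0.0]
wrist_force: [-0.3, -0.9, 0.8]
finger_gap: 0.0513
```

```bash
python3 - <<'E'
from workcell import read_camera,env
import cv2,numpy as np
s=env.get_state();print(s["tcp_pos"],s["wrist_force"])
a=read_camera("scene")["img"][160:300,210:370,::-1]
cv2.imwrite("pics/c4.png",cv2.resize(a,(640,560),interpolation=3))
E
```

```text
[ 0.59768096 -0.19951507  0.08104734] [-0.32820386 -0.86235602  0.76148522]
```

View pics/c4.png

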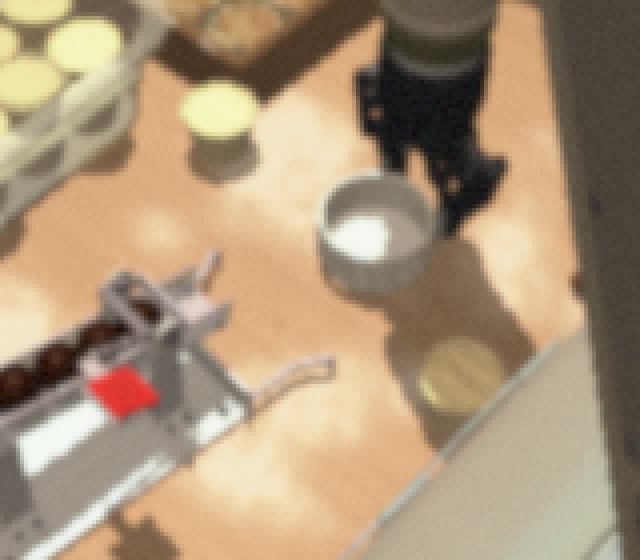

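The ramekin is cradled and upright, with its rim centre at crop (381,214). The wire ends are at (213,258) and (330,366).

```bash
python3 - <<'E'
from h import *
u=lambda x,y:(210+x/4,160+y/4)
R=onplane("scene",u(381,214),.042);F=onplane("scene",u(213,258),.016);N=onplane("scene",u(330,366),.016);print(R,F,N)
c,s=np.cos(-.1561),np.sin(-.1561)
for P in (R,F,N): d=P[:2]-[.6266,.0065]; print(c*d[0]+s*d[1],-s*d[0]+c*d[1])
E
```

```text
[ 0.60018696 -0.15757845  0.042     ] [ 0.67702056 -0.06215911  0.016     ] [ 0.55213531 -0.04721651  0.016     ]
-0.0005831369412645782 -0.16618978878490048
0.06048171079925717 -0.05998556818457676
-0.06520814898805052 -0.06464016627106378
```

>>> {"op": "servo_tool", "data": {
  "deltas": [
    {"dx": 2,"dy": 12,"dz": 0,"rx": 0,"ry": 0,"rz": 0,"fingers": -0.2},
    {"dx": 2,"dy": 12,"dz": 0,"rx": 0,"ry": 0,"rz": 0,"fingers": -0.2},
    {"dx": 2,"dy": 12,"dz": 0,"rx": 0,"ry": 0,"rz": 0,"fingers": -0.2},
    {"dx": 1,"dy": 12,"dz": 0,"rx": 0,"ry": 0,"rz": 0,"fingers": -0.2},
    {"dx": 2,"dy": 12,"dz": 0,"rx": 0,"ry": 0,"rz": 0,"fingers": -0.2},
    {"dx": 2,"dy": 12,"dz": 0,"rx": 0,"ry": 0,"rz": 0,"fingers": -0.2},
    {"dx": 1,"dy": 12,"dz": 0,"rx": 0,"ry": 0,"rz": 0,"fingers": -0.2},
    {"dx": 2,"dy": 10,"dz": 0,"rx": 0,"ry": 0,"rz": 0,"fingers": -0.2}
  ]
}}

```text
clock: 4.95
tcp_pos: [0.6113, -0.1058, 0.0809]
orientation: [-0.0, 0.758, 0.652, -0.0]
wrist_force: [0.0, -1.9, 0.9]
finger_gap: 0.0515
```

>>> {"op": "servo_tool", "data": {
  "deltas": [
    {"dx": 1,"dy": 5,"dz": 0,"rx": 0,"ry": 0,"rz": 0,"fingers": -0.2},
    {"dx": 1,"dy": 5,"dz": 0,"rx": 0,"ry": 0,"rz": 0,"fingers": -0.2},
    {"dx": 0,"dy": 5,"dz": 0,"rx": 0,"ry": 0,"rz": 0,"fingers": -0.2}
  ]
}}

```text
clock: 5.25
tcp_pos: [0.6136, -0.0918, 0.081]
orientation: [0.0, 0.758, 0.652, 0.0]
wrist_force: [0.5, -2.0, 1.0]
finger_gap: 0.0509
```

Small steps now, until the force rises at the stop.

>>> {"op": "servo_tool", "data": {
  "deltas": [
    {"dx": 1,"dy": 4,"dz": 0,"rx": 0,"ry": 0,"rz": 0,"fingers": -0.2},
    {"dx": 0,"dy": 3,"dz": 0,"rx": 0,"ry": 0,"rz": 0,"fingers": -0.2},
    {"dx": 1,"dy": 3,"dz": 0,"rx": 0,"ry": 0,"rz": 0,"fingers": -0.2}
  ]
}}

```text
clock: 5.55
tcp_pos: [0.6152, -0.0823, 0.081]
orientation: [0.0, 0.758, 0.652, -0.001]
wrist_force: [-3.5, -10.7, 3.0]
finger_gap: 0.0514
```

>>> {"op": "servo_tool", "data": {
  "deltas": [
    {"dx": 0,"dy": 3,"dz": 0,"rx": 0,"ry": 0,"rz": 0,"fingers": -0.2},
    {"dx": 0,"dy": 0,"dz": 0,"rx": 0,"ry": 0,"rz": 0,"fingers": -0.2}
  ]
}}

```text
clock: 5.75
tcp_pos: [0.615, -0.0818, 0.081]
orientation: [0.002, 0.759, 0.651, -0.003]
wrist_force: [-2.4, -12.5, 0.9]
finger_gap: 0.051
```

The force rises and motion stalls right where the stop was predicted. I'll back off, rise, close the fingers and look.

>>> {"op": "servo_tool", "data": {
  "deltas": [
    {"dx": -1,"dy": -8,"dz": 0,"rx": 0,"ry": 0,"rz": 0,"fingers": -0.2},
    {"dx": -3,"dy": -20,"dz": 0,"rx": 0,"ry": 0,"rz": 0,"fingers": -0.2},
    {"dx": -4,"dy": -25,"dz": 5,"rx": 0,"ry": 0,"rz": 0,"fingers": -0.2},
    {"dx": 0,"dy": -20,"dz": 40,"rx": 0,"ry": 0,"rz": 0,"fingers": -0.2},
    {"dx": 0,"dy": 0,"dz": 48,"rx": 0,"ry": 0,"rz": 0,"fingers": 1},
    {"dx": 0,"dy": 0,"dz": 48,"rx": 0,"ry": 0,"rz": 0,"fingers": 1},
    {"dx": 0,"dy": 0,"dz": 30,"rx": 0,"ry": 0,"rz": 0,"fingers": 1}
  ]
}}

```text
clock: 6.45
tcp_pos: [0.6081, -0.1521, 0.2557]
orientation: [0.001, 0.758, 0.652, 0.002]
wrist_force: [0.4, -0.7, -0.9]
finger_gap: 0.0077
```

```bash
python3 - <<'E'
from workcell import read_camera,env
import cv2,numpy as np
s=env.get_state();print(s["tcp_pos"],s["wrist_force"],s["finger_gap"])
a=read_camera("scene")["img"][190:310,180:320,::-1]
cv2.imwrite("pics/c5.png",cv2.resize(a,(700,600),interpolation=3))
E
```

```text
[ 0.60809475 -0.1521465   0.25574962] [ 0.39336808 -0.6630696  -0.88287208] 0.007724052844584847
```

View pics/c5.png

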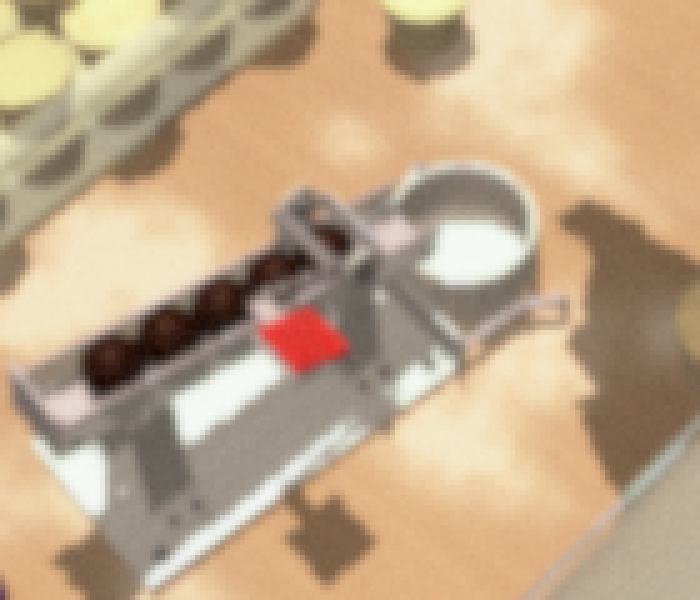

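The ramekin now sits in the guides under the outlet. Its rim spans crop x 390 to 540 with the rear rim hidden by the outlet, and all five pralines are still held. The pad centre is at crop (306,340). Next is a numeric check of both.

```bash
python3 - <<'E'
from h import *
u=lambda x,y:(180+x/5,190+y/5)
print("pad",onplane("scene",u(306,340),.128))
c,s=np.cos(-.1561),np.sin(-.1561)
for y in (-.042,-.050):
  t=np.linspace(0,6.28,90); L=[]
  for a in t:
    x_,y_=.0425*np.cos(a),y+.0425*np.sin(a)
    L.append((proj("scene",[.6266+c*x_-s*y_,.0065+s*x_+c*y_,.042])-[180,190])*5)
  L=np.array(L);print(y,L.min(0),L.max(0))
E
```

```text
pad [0.5800032  0.10804041 0.128     ]
-0.042 [377.69134144 165.28630825] [532.75676627 288.86988699]
-0.05 [389.39033623 158.34319606] [543.98465526 281.17124897]
```

>>> {"op": "servo_tool", "data": {
  "deltas": [
    {"dx": -4,"dy": 38,"dz": 0,"rx": 0,"ry": 0,"rz": 0,"fingers": 1},
    {"dx": -4,"dy": 38,"dz": 0,"rx": 0,"ry": 0,"rz": 0,"fingers": 1},
    {"dx": -4,"dy": 38,"dz": 0,"rx": 0,"ry": 0,"rz": 0,"fingers": 1},
    {"dx": -4,"dy": 38,"dz": 0,"rx": 0,"ry": 0,"rz": 0,"fingers": 1},
    {"dx": -4,"dy": 38,"dz": 0,"rx": 0,"ry": 0,"rz": 0,"fingers": 1},
    {"dx": -4,"dy": 38,"dz": 0,"rx": 0,"ry": 0,"rz": 0,"fingers": 1},
    {"dx": -4,"dy": 32,"dz": 0,"rx": 0,"ry": 0,"rz": 0,"fingers": 1},
    {"dx": 0,"dy": 0,"dz": 0,"rx": 0,"ry": 0,"rz": 0,"fingers": 1}
  ]
}}

```text
clock: 7.3
tcp_pos: [0.5781, 0.1121, 0.2513]
orientation: [-0.001, 0.756, 0.654, 0.0]
wrist_force: [-0.5, -0.7, 0.5]
finger_gap: 0.0001
```

```bash
python3 - <<'E'
from workcell import read_camera,env
import cv2,numpy as np
s=env.get_state();print(s["tcp_pos"],s["wrist_force"],s["finger_gap"])
a=read_camera("scene")["img"][190:310,180:320,::-1]; b=read_camera("top")["img"][180:280,180:300,::-1]
cv2.imwrite("pics/c6.png",np.hstack([cv2.resize(a,(400,343),interpolation=3),cv2.resize(b,(400,333),interpolation=3)[:343] if 0 else cv2.copyMakeBorder(cv2.resize(b,(400,333),interpolation=3),0,10,0,0,0)]))
E
```

```text
[0.57810831 0.11211931 0.25133228] [-0.54702187 -0.72126477  0.49377381] 9.481206670257891e-05
```

View pics/c6.png

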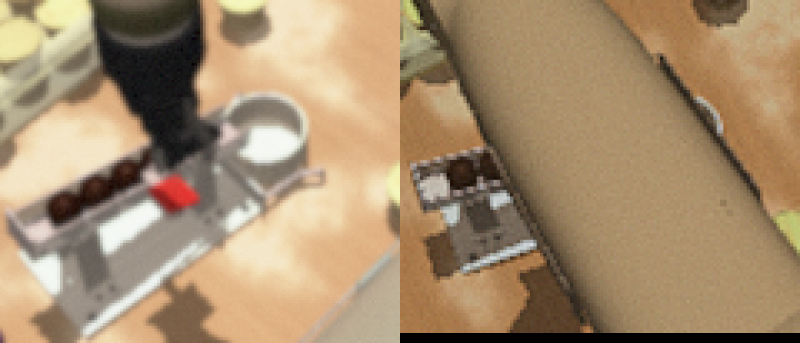

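The finger is above the pad at about (195,150) in the left view, and the ramekin is unchanged in its guides. I'll press now.

>>> {"op": "servo_tool", "data": {
  "deltas": [
    {"dx": 2,"dy": -4,"dz": -20,"rx": 0,"ry": 0,"rz": 0,"fingers": 1},
    {"dx": 0,"dy": 0,"dz": -16,"rx": 0,"ry": 0,"rz": 0,"fingers": 1},
    {"dx": 0,"dy": 0,"dz": -10,"rx": 0,"ry": 0,"rz": 0,"fingers": 1},
    {"dx": 0,"dy": 0,"dz": -4,"rx": 0,"ry": 0,"rz": 0,"fingers": 1}
  ]
}}

```text
clock: 7.8
tcp_pos: [0.5808, 0.103, 0.2006]
orientation: [-0.001, 0.759, 0.652, -0.001]
wrist_force: [-0.3, -0.2, 1.8]
finger_gap: -0.0001
```

>>> {"op": "servo_tool", "data": {
  "deltas": [
    {"dx": 0,"dy": 2,"dz": -10,"rx": 0,"ry": 0,"rz": 0,"fingers": 1},
    {"dx": 0,"dy": 0,"dz": -10,"rx": 0,"ry": 0,"rz": 0,"fingers": 1},
    {"dx": 0,"dy": 0,"dz": -10,"rx": 0,"ry": 0,"rz": 0,"fingers": 1},
    {"dx": 0,"dy": 0,"dz": -6,"rx": 0,"ry": 0,"rz": 0,"fingers": 1},
    {"dx": 0,"dy": 0,"dz": -3,"rx": 0,"ry": 0,"rz": 0,"fingers": 1}
  ]
}}

```text
clock: 8.3
tcp_pos: [0.582, 0.1059, 0.1629]
orientation: [0.001, 0.758, 0.652, 0.0]
wrist_force: [1.0, -0.5, 5.9]
finger_gap: -0.0001
```

>>> {"op": "servo_tool", "data": {
  "deltas": [
    {"dx": 0,"dy": 0,"dz": -3,"rx": 0,"ry": 0,"rz": 0,"fingers": 1},
    {"dx": 0,"dy": 0,"dz": -2,"rx": 0,"ry": 0,"rz": 0,"fingers": 1}
  ]
}}

```text
clock: 8.5
tcp_pos: [0.5825, 0.1062, 0.1612]
orientation: [0.001, 0.758, 0.652, 0.002]
wrist_force: [-5.2, 3.7, 27.3]
finger_gap: -0.0001
```

That is the firm stop. I'll ease off slightly, hold while the praline rolls, and look.

>>> {"op": "servo_tool", "data": {
  "deltas": [
    {"dx": 0,"dy": 0,"dz": 2,"rx": 0,"ry": 0,"rz": 0,"fingers": 1},
    {"dx": 0,"dy": 0,"dz": 0,"rx": 0,"ry": 0,"rz": 0,"fingers": 1},
    {"dx": 0,"dy": 0,"dz": 0,"rx": 0,"ry": 0,"rz": 0,"fingers": 1},
    {"dx": 0,"dy": 0,"dz": 0,"rx": 0,"ry": 0,"rz": 0,"fingers": 1},
    {"dx": 0,"dy": 0,"dz": 0,"rx": 0,"ry": 0,"rz": 0,"fingers": 1},
    {"dx": 0,"dy": 0,"dz": 0,"rx": 0,"ry": 0,"rz": 0,"fingers": 1},
    {"dx": 0,"dy": 0,"dz": 0,"rx": 0,"ry": 0,"rz": 0,"fingers": 1}
  ]
}}

```text
clock: 9.2
tcp_pos: [0.5824, 0.1064, 0.1619]
orientation: [0.001, 0.758, 0.652, 0.002]
wrist_force: [-0.5, 0.4, 11.7]
finger_gap: 0.0001
```

```bash
python3 - <<'E'
from workcell import read_camera
import cv2
a=read_camera("scene")["img"][190:310,180:320,::-1]
cv2.imwrite("pics/c7.png",cv2.resize(a,(560,480),interpolation=3))
E
```

```text
(no output)
```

View pics/c7.png

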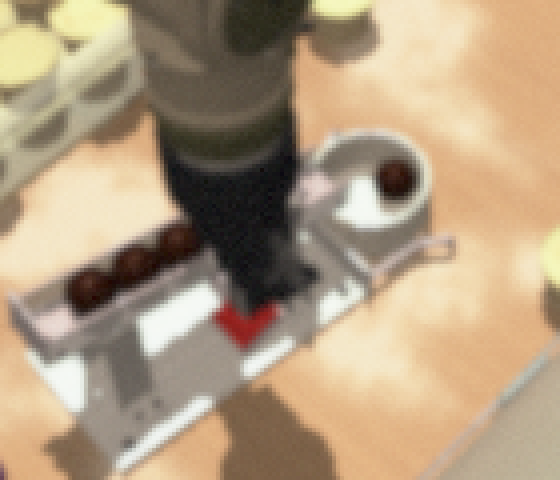

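One praline is in the ramekin, at (397,180), and the others are held back in the track. I'll release the lever and rise.

>>> {"op": "servo_tool", "data": {
  "deltas": [
    {"dx": 0,"dy": 0,"dz": 12,"rx": 0,"ry": 0,"rz": 0,"fingers": 1},
    {"dx": 0,"dy": 0,"dz": 15,"rx": 0,"ry": 0,"rz": 0,"fingers": 1},
    {"dx": 0,"dy": 0,"dz": 20,"rx": 0,"ry": 0,"rz": 0,"fingers": 1},
    {"dx": 0,"dy": 0,"dz": 40,"rx": 0,"ry": 0,"rz": 0,"fingers": 1},
    {"dx": 0,"dy": 0,"dz": 45,"rx": 0,"ry": 0,"rz": 0,"fingers": 1},
    {"dx": 0,"dy": 0,"dz": 45,"rx": 0,"ry": 0,"rz": 0,"fingers": 1},
    {"dx": -30,"dy": -30,"dz": 20,"rx": 0,"ry": 0,"rz": 0,"fingers": 1},
    {"dx": -30,"dy": -35,"dz": 10,"rx": 0,"ry": 0,"rz": 0,"fingers": 1}
  ]
}}

```text
clock: 10.05
tcp_pos: [0.5213, 0.0409, 0.369]
orientation: [0.001, 0.757, 0.653, 0.001]
wrist_force: [0.8, -1.1, 0.4]
finger_gap: -0.0002
```

>>> {"op": "servo_tool", "data": {
  "deltas": [
    {"dx": -20,"dy": -45,"dz": 0,"rx": 0,"ry": 0,"rz": 0,"fingers": 1},
    {"dx": -20,"dy": -45,"dz": 0,"rx": 0,"ry": 0,"rz": 0,"fingers": 1},
    {"dx": -20,"dy": -45,"dz": 0,"rx": 0,"ry": 0,"rz": 0,"fingers": 1},
    {"dx": 0,"dy": -45,"dz": 0,"rx": 0,"ry": 0,"rz": 0,"fingers": 1},
    {"dx": 0,"dy": -45,"dz": 0,"rx": 0,"ry": 0,"rz": 0,"fingers": 1},
    {"dx": 0,"dy": -45,"dz": 0,"rx": 0,"ry": 0,"rz": 0,"fingers": 1},
    {"dx": 0,"dy": 0,"dz": 0,"rx": 0,"ry": 0,"rz": 0,"fingers": 1},
    {"dx": 0,"dy": 0,"dz": 0,"rx": 0,"ry": 0,"rz": 0,"fingers": 1}
  ]
}}

```text
clock: 10.85
tcp_pos: [0.4605, -0.2297, 0.3661]
orientation: [-0.001, 0.759, 0.651, -0.0]
wrist_force: [-0.4, 0.3, -0.1]
finger_gap: 0.0
```

```bash
python3 - <<'E'
from workcell import read_camera,env
import cv2,numpy as np
s=env.get_state();print(s["clock"],s["tcp_pos"],s["wrist_force"])
a=read_camera("scene")["img"][190:310,180:320,::-1]; b=read_camera("top")["img"][180:285,175:297,::-1]
cv2.imwrite("pics/c8.png",np.hstack([cv2.resize(a,(400,344),interpolation=3),cv2.resize(b,(400,344),interpolation=3)]))
E
```

```text
10.85 [ 0.4604798  -0.22970028  0.36611563] [-0.43161929  0.34523946 -0.0756412 ]
```

View pics/c8.png

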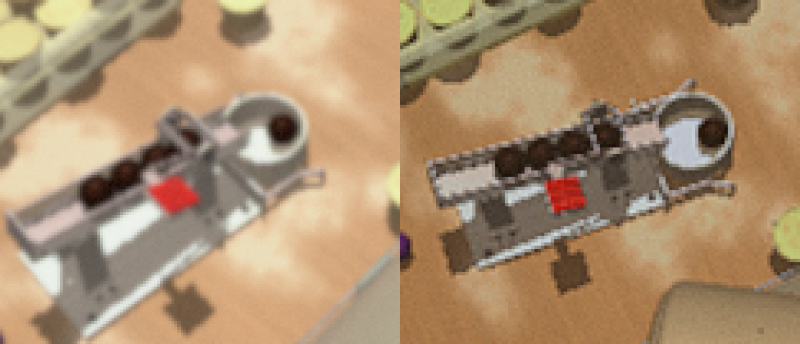

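The lever and pad are back at rest, four pralines sit in the track with one at the gate, and one is in the ramekin. Last check is the ramekin's position relative to the stop.

```bash
python3 - <<'E'
from h import *
u=lambda x,y:(175+x*122/400,180+y*105/344)
cc,s=np.cos(-.15),np.sin(-.15)
def loc(P): d=P[:2]-[.6266,.0065]; return (cc*d[0]+s*d[1],-s*d[0]+cc*d[1])
print("rim top",loc(onplane("top",u(295,130),.042)))
v=lambda x,y:(180+x*.35,190+y*120/344)
print("rim scene",loc(onplane("scene",v(264,131),.042)))
for n,(a,b) in {"wire far":((291,82)),"wire near":(332,188)}.items(): print(n,loc(onplane("top",u(a,b),.015)))
P=tri(np.array(v(284,129)),np.array(u(312,133)));print("praline",P,loc(P[0]))
P=tri(np.array(v(190,132)),np.array(u(207,135)));print("p1",P,loc(P[0]))
P=tri(np.array(v(175,196)),np.array(u(166,195)));print("pad",P)
E
```

```text
rim top (np.float64(-0.0029382387901185957), np.float64(-0.04978766583658148))
rim scene (np.float64(-0.004210250810861087), np.float64(-0.04360598235573022))
wire far (np.float64(0.06147287950056791), np.float64(-0.06481422349240513))
wire near (np.float64(-0.06470888511569992), np.float64(-0.06840328579851719))
praline (array([ 0.6106719 , -0.0584104 ,  0.02794301]), np.float64(0.04496862346749708)) (np.float64(-0.0060491603439341325), np.float64(-0.0665617898361462))
p1 (array([0.62394744, 0.04709665, 0.11385569]), np.float64(0.4406762269992157)) (np.float64(-0.00868946544911071), np.float64(0.03974439620304969))
pad (array([0.57931699, 0.10822541, 0.12698012]), np.float64(0.14550099240636882))
```

By the two cameras the ramekin's y is -0.044 and -0.050, which is close to the limit. There is plenty of time, so I'll repeat a gentle push against the stop.

>>> {"op": "servo_tool", "data": {
  "deltas": [
    {"dx": 36,"dy": 20,"dz": 0,"rx": 0,"ry": 0,"rz": 0,"fingers": -0.2},
    {"dx": 36,"dy": 20,"dz": 0,"rx": 0,"ry": 0,"rz": 0,"fingers": -0.2},
    {"dx": 36,"dy": 19,"dz": 0,"rx": 0,"ry": 0,"rz": 0,"fingers": -0.2},
    {"dx": 36,"dy": 19,"dz": 0,"rx": 0,"ry": 0,"rz": 0,"fingers": -0.2},
    {"dx": 0,"dy": 0,"dz": -40,"rx": 0,"ry": 0,"rz": 0,"fingers": -0.2},
    {"dx": 0,"dy": 0,"dz": -40,"rx": 0,"ry": 0,"rz": 0,"fingers": -0.2},
    {"dx": 0,"dy": 0,"dz": -40,"rx": 0,"ry": 0,"rz": 0,"fingers": -0.2},
    {"dx": 0,"dy": 0,"dz": 0,"rx": 0,"ry": 0,"rz": 0,"fingers": -0.2}
  ]
}}

```text
clock: 11.75
tcp_pos: [0.602, -0.1475, 0.2408]
orientation: [-0.005, 0.757, 0.653, -0.003]
wrist_force: [-0.4, -0.1, -0.6]
finger_gap: 0.0515
```

>>> {"op": "servo_tool", "data": {
  "deltas": [
    {"dx": 0,"dy": -10,"dz": -40,"rx": 0,"ry": 0,"rz": 0,"fingers": -0.2},
    {"dx": 0,"dy": 0,"dz": -40,"rx": 0,"ry": 0,"rz": 0,"fingers": -0.2},
    {"dx": 0,"dy": 0,"dz": -40,"rx": 0,"ry": 0,"rz": 0,"fingers": -0.2},
    {"dx": 0,"dy": 0,"dz": -35,"rx": 0,"ry": 0,"rz": 0,"fingers": -0.2},
    {"dx": 0,"dy": 0,"dz": 0,"rx": 0,"ry": 0,"rz": 0,"fingers": -0.2},
    {"dx": 0,"dy": 0,"dz": 0,"rx": 0,"ry": 0,"rz": 0,"fingers": -0.2}
  ]
}}

```text
clock: 12.35
tcp_pos: [0.6062, -0.1605, 0.0939]
orientation: [0.0, 0.758, 0.653, 0.0]
wrist_force: [0.6, -0.9, 1.0]
finger_gap: 0.0512
```

>>> {"op": "servo_tool", "data": {
  "deltas": [
    {"dx": -2,"dy": 0,"dz": -13,"rx": 0,"ry": 0,"rz": 0,"fingers": -0.2},
    {"dx": 2,"dy": 15,"dz": 0,"rx": 0,"ry": 0,"rz": 0,"fingers": -0.2},
    {"dx": 2,"dy": 15,"dz": 0,"rx": 0,"ry": 0,"rz": 0,"fingers": -0.2},
    {"dx": 2,"dy": 15,"dz": 0,"rx": 0,"ry": 0,"rz": 0,"fingers": -0.2},
    {"dx": 2,"dy": 13,"dz": 0,"rx": 0,"ry": 0,"rz": 0,"fingers": -0.2},
    {"dx": 1,"dy": 10,"dz": 0,"rx": 0,"ry": 0,"rz": 0,"fingers": -0.2},
    {"dx": 0,"dy": 0,"dz": 0,"rx": 0,"ry": 0,"rz": 0,"fingers": -0.2}
  ]
}}

```text
clock: 13.05
tcp_pos: [0.6125, -0.091, 0.0791]
orientation: [-0.0, 0.757, 0.653, 0.0]
wrist_force: [-0.5, -0.8, -0.5]
finger_gap: 0.0513
```

>>> {"op": "servo_tool", "data": {
  "deltas": [
    {"dx": 0,"dy": 3,"dz": 0,"rx": 0,"ry": 0,"rz": 0,"fingers": -0.2},
    {"dx": 0,"dy": 3,"dz": 0,"rx": 0,"ry": 0,"rz": 0,"fingers": -0.2},
    {"dx": 0,"dy": 0,"dz": 0,"rx": 0,"ry": 0,"rz": 0,"fingers": -0.2}
  ]
}}

```text
clock: 13.35
tcp_pos: [0.6123, -0.087, 0.0789]
orientation: [-0.0, 0.758, 0.652, -0.0]
wrist_force: [0.0, -0.6, 0.5]
finger_gap: 0.0516
```

>>> {"op": "servo_tool", "data": {
  "deltas": [
    {"dx": 1,"dy": 3,"dz": 0,"rx": 0,"ry": 0,"rz": 0,"fingers": -0.2},
    {"dx": 0,"dy": 3,"dz": 0,"rx": 0,"ry": 0,"rz": 0,"fingers": -0.2},
    {"dx": 0,"dy": 0,"dz": 0,"rx": 0,"ry": 0,"rz": 0,"fingers": -0.2}
  ]
}}

```text
clock: 13.65
tcp_pos: [0.6143, -0.0829, 0.0794]
orientation: [0.002, 0.759, 0.651, -0.001]
wrist_force: [0.8, -6.8, -0.6]
finger_gap: 0.0513
```

The fingers met no resistance until the same stall position as before, so the ramekin was already at the stop. I'll back away and hand in.

>>> {"op": "servo_tool", "data": {
  "deltas": [
    {"dx": -1,"dy": -6,"dz": 0,"rx": 0,"ry": 0,"rz": 0,"fingers": -0.2},
    {"dx": -3,"dy": -20,"dz": 0,"rx": 0,"ry": 0,"rz": 0,"fingers": -0.2},
    {"dx": -4,"dy": -25,"dz": 3,"rx": 0,"ry": 0,"rz": 0,"fingers": -0.2},
    {"dx": 0,"dy": -20,"dz": 40,"rx": 0,"ry": 0,"rz": 0,"fingers": -0.2},
    {"dx": 0,"dy": 0,"dz": 48,"rx": 0,"ry": 0,"rz": 0,"fingers": -0.2},
    {"dx": 0,"dy": 0,"dz": 48,"rx": 0,"ry": 0,"rz": 0,"fingers": -0.2},
    {"dx": 0,"dy": 0,"dz": 30,"rx": 0,"ry": 0,"rz": 0,"fingers": -0.2},
    {"dx": 0,"dy": 0,"dz": 0,"rx": 0,"ry": 0,"rz": 0,"fingers": -0.2}
  ]
}}

```text
clock: 14.45
tcp_pos: [0.6074, -0.153, 0.2539]
orientation: [0.004, 0.758, 0.652, 0.002]
wrist_force: [-0.2, -0.6, -0.4]
finger_gap: 0.0516
```

```bash
python3 - <<'E'
from workcell import read_camera
import cv2
a=read_camera("scene")["img"][190:310,180:320,::-1]
cv2.imwrite("pics/c9.png",cv2.resize(a,(560,480),interpolation=3))
E
```

```text
(no output)
```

View pics/c9.png

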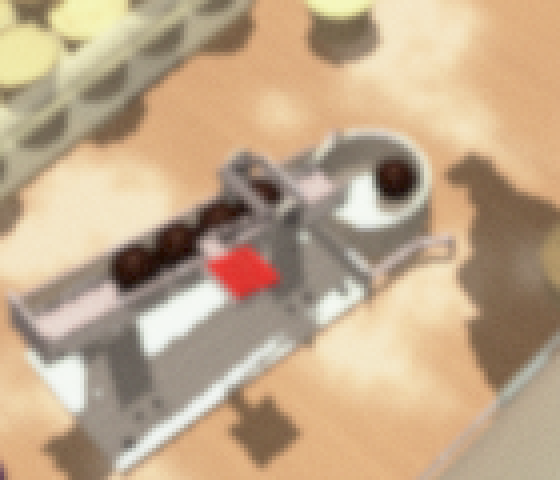

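The picture shows the ramekin home with one praline at (397,180), four pralines in the track at (133,268) to (265,190), the pad up at (243,272), and the arm clear.

```bash
python3 -c "
from workcell import job; print(job.hand_in())"
```

```text
the job is handed in; nothing more can be done
None
```

I pushed the ramekin along the guides until it met the stop, then pressed the red pad once to its firm stop. One praline rolled into the ramekin, and I let the lever come back up. The job was handed in at about 14.5 s, and no verdict was given.

**Last picture:** one praline is in the ramekin, four are in the track with the next at the gate, the pad is back at its rest height, and the arm is clear. The two custard cups show only partly in it and look unmoved. The cutter and the cup stack are outside that crop, so I did not recheck them, but the arm kept clear of both.

**Ramekin against the stop:** the cameras disagreed. The scene camera put it at y = -44 mm and the top camera at -50 mm, which is right on the limit. I checked with a second, gentle push: there was no resistance until about 1 mm from where the first push had stalled, then 7 N. I take it to be home, and it also looked unchanged afterwards.

**Next praline's position:** triangulation put it at y = 40 mm, inside the 35 to 58 mm range. Its height and sideways readings were clearly off, because the lever frame partly hides it, so that number is rough.

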